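# Release the safety, lift the latch and open the test-weight case

## Robot

A 6-joint arm with a two-finger parallel gripper is mounted at the origin on the work surface. World frame = base frame: x ahead of the robot, y to its left, z up, the work surface at z = 0. Lengths are in m, angles in degrees, forces in N, time in s.
With the tool pointing down it reaches from about 0.4 to 0.825 m from the base axis. Payload 7 kg.
Tool frame: the origin (TCP) lies on the centre line of the jaws, within the pads' length; the fingertips stand 19 mm ahead of it and the grasp point (between the pads) is the TCP (r.tip_extent is the distance from the TCP to the fingertips, in m); z points along the fingers, y is the line along which they close (so a half turn about z gives the same grasp; the last joint's range is limited). The gripper opens to 88 mm and grips with 3 to 60 N. Pads are 19 mm wide; open, the fingers measure 130 mm over their backs; the gripper's body (78 mm by 193 mm) begins 47 mm behind the grasp point.
Start: joints at [92.252, 20.546, 0.682, 0, -70.136, -16.507], TCP at [0.166, 0.654, 0.246] pointing down, gripper open.
Joint ranges: [-176.03, 176.03], [-82.01, 121.73], [-58.28, 71.71], [-173.87, 95.51], [-174.79, -0.11], [-173.66, 173.66]. Speed limits (degrees/s): [136.94, 136.94, 172.46, 180, 180, 180].

## Interface

Orientations are given as [roll, pitch, yaw] about the fixed x, y, z axes, in that order (R = Rz(yaw) Ry(pitch) Rx(roll)).
In Python, from plant import r gives the robot as it stands. The module is installed in compiled form; this text tells all that it offers.
- The arm moves only by the tool jog_arm, never from a script. Its argument "deltas" is a list that holds one entry, the list of rows, each a list of 5 numbers: the opening, from -1 (shut) to 1 (fully open), then the shift along the world's x, y, z in cm, then the turn about the world's z in rad. In form: [[[claw, dx, dy, dz, turn], ...]]. A call has 1 to 8 rows; each row shifts and turns the commanded pose from where the row before left it; what a row does not reach is not made up. A row lasts 1/8 s, in which the tool goes at most 62.5 mm and 10.7 degrees, less where a joint would pass 70% of its speed; a pose out of reach is approached as far as the arm can. A call with a gripper value outside its range is refused whole. The fingers move at their own pace and stop on an object; "force" is the grip in N (left out, the last holds). Time passes only in rows, so rows that do not move let the fingers close. It gives the time, the measured TCP pose, the force, the opening and the grip force at its end, in the units of the state.
- r.get_state(): the state, without advancing time (a new reading comes with each control period).
- r.capture(name): name is "scene" or "top"; returns the picture (420x560x3 uint8, blue, green, red); there is no depth.
- r.camera_info(name): a dict with "fx", "fy", "cx", "cy" (pixels), "view" (4x4, takes a point from world to camera coordinates). Camera axes: x right, y up, looking along -z (the intrinsics and any distortion apply to the point x, -y, -z); pixel columns grow to the right and rows downward; lengths in m; the calibration is good to about 2 mm. A picture is of the moment at which its call begins. camera_info takes no time and is no camera call.
- r.close_job(): hands the job in; it is judged then, once.
The state is a dict: "time_s": time; "joints": joint angles; "qd": joint speeds; "joint_torque": joint torques, N m; "tcp_pos": TCP position; "eef_rot": TCP orientation; "contact_force": force on the tool from outside, world axes, zero at the start; "moment": the same for the moment, N m; "gripper_width": finger opening in m; "gripper_force": force on a finger pad.
Only numpy, scipy, OpenCV 4.12 (cv2) and the standard library are available. Lean on these libraries where they do the work, as an engineer would, in place of code of your own. Each camera call takes 0.05 s, during which the arm holds its last target. There are 200 camera calls.

## Task

Open the grey test-weight case for the scale check. Press the orange thumb piece of the latch's safety down and, keeping it pressed, slide it away from the lever as far as it goes; then swing the blue latch lever up until it stands upright, raise the lid and leave it standing well open. The safety is only moulded plastic: a firm thumb's pressure is enough, never more than 20 N. Do not grip or force the lever before the safety is back, and leave the weights and other things around the case where they are.

Things in the scene. Friction and masses are not known exactly. Their poses are not given: they have to be found in the camera images.
- case: Grey test-weight case, aluminium edges, fixed: 180 (x) by 300 mm (y), base 85 mm high, lid 22 mm thick. Origin: centre of its underside, z up, x from the front (lever side, x = -90 mm) to the hinge (x = +90). The lid rests on a rubber seal of unmeasured height: the lid's top is 107.5 to 117.5 mm up and does not yield. The latch lies on the lid's middle line y = 0.
- tread_spot (a point): Nominal middle of the top of the orange thumb piece's ribbed tread (safety closed, thumb up) if the lid sat at its lowest: case x = 43 mm, 137.5 mm up, 30 mm above the lid's top. The real tread is 0 to 10 mm higher, with the lid. Tread 30 mm along x, 36 mm wide, clear above; at its far (+x) end a 6 mm thick rib stands 10 mm above it. Marked on the case: does not move with the safety.
- safety (a joint): Slide of the safety: 0 closed (starts at 0 to 1 mm), grows along the case's +x, stop at 0.0135 m; sliding takes 2 to 3 N. Its thumb piece is sprung up: moves at 3 N, +3 N per mm, bottoms at 3.8 mm (14.4 N). Until 2.8 mm down (11 to 12 N) a lug blocks the slide (and jams if pushed first); keep it down till 11.5 mm, where the lug pops up and holds. Its tongue covers the lever's nose.
- pin_spot (a point): Nominal middle of the lever's pin if the lid sat at its lowest: case x = -75 mm, 125.5 mm up, 18 mm above the lid's top; the real pin is 0 to 10 mm higher, with the lid. The pin lies along y between two steel cheeks (20 mm long, 32 mm over both, up to 25 mm above the lid's top). Marked on the case: does not move with the lid.
- lever (a joint): Latch lever: 0 flat on the lid pointing to +x, grows as its nose swings up and to the front (-x), stop at 1.62 rad. Blue bar 18 mm wide (y), 12 mm thick, middle at the pin's height, reaching 80 mm beyond the pin, then a 6 mm thick nose to 92 mm. Sides free to pinch 15 to 75 mm from the pin. Stiff pin (0.14 N m): it stays where left. A hook under the pin holds the lid shut until about 0.4 rad.
- hinge_spot (a point): Nominal middle of the lid's hinge line, which runs along the case's y at the far edge, if the lid sat at its lowest: case x = 90 mm, 85.5 mm up, 22 mm below the lid's top; the real one is 0 to 10 mm higher, with the lid.
- lid (a joint): Lid: 0 shut, grows as it opens, stop at 1.75 rad. Lid with latch 0.5 to 0.7 kg; a friction hinge (0.55 N m) lets it stay at any angle. It can be raised by the upright lever with about 7 N, following the arc about the hinge.
- weight_l: Bystander: 500 g steel knob weight, 48 mm across, 62 mm high, on the table at the case's +y side. Origin: centre of its underside.
- weight_s: Bystander: 200 g steel knob weight, 36 mm across, 46 mm high, on the table at the case's +y side. Origin: centre of its underside.
- discs: Bystander: stack of flat steel disc weights, 60 mm across, 22 mm high, on the table at the case's -y side. Origin: centre of its underside.
- pen: Bystander: green pen, 10 mm thick, 145 mm long along its x, lying on the table at the case's -y side. Origin: its middle.
- forceps: Bystander: steel weight forceps, 120 mm long along x, 11 mm high, lying on the table to the robot's right. Origin: centre of the underside.
- calculator: Bystander: grey calculator 130 x 75 x 17 mm lying on the table to the robot's left. Origin: centre of the underside.

How it is judged:
By the outcome, as a careful person would: the job done as asked, in the order asked, and still so for the second after the job is handed in, with the robot touching nothing.
It also fails if it takes over 72 s, if anything falls off the work surface, if the arm or the gripper's body presses on something with over 40 N, if the wrist force passes 120 N, or if a joint passes its speed limit or range.

## Working session

There is one attempt and no reset: what is moved stays moved. The work goes in short steps, Python scripts to look and compute and a tool call to move; the robot and the scene stay as the last step left them, time stands still between calls to the robot, and variables do not carry over. Pictures are saved under pics/ and viewed, at most 10 in all, crops included, and the job is handed in when it is done.

Besides the shell and the picture viewer there is one more tool, called in YAML: its name, and indented under it one key for each argument. jog_arm: Moves the arm, as the interface text tells. Its arguments: {"type":"object","properties":{"deltas":{"type":"array"},"force":{"type":"number"}},"required":["deltas"]}

```bash
mkdir -p pics; python3 - <<'E'
from plant import r
import cv2
for n in("scene","top"):
    cv2.imwrite(f"pics/{n}0.png",r.capture(n)); i=r.camera_info(n); print(n,{k:(v if k!='view' else [[round(float(x),4) for x in q] for q in v]) for k,v in i.items()})
print(r.get_state(), r.tip_extent)
E
```

```text
scene {'fx': 466.91238372639634, 'fy': 466.91238372639634, 'cx': 281.8887493771728, 'cy': 215.67062713394589, 'view': [[-0.03, 0.9995, -0.0092, 0.01], [-0.791, -0.0181, 0.6116, 0.321], [0.6111, 0.0256, 0.7911, -1.6949], [0.0, 0.0, 0.0, 1.0]]}
top {'fx': 438.497359118329, 'fy': 438.497359118329, 'cx': 287.2580122576451, 'cy': 208.6965229696664, 'view': [[0.0173, -0.9998, -0.0048, 0.0187], [0.9844, 0.0162, 0.1749, -0.4948], [-0.1748, -0.0077, 0.9846, -0.9989], [0.0, 0.0, 0.0, 1.0]]}
{'time_s': 0.1, 'joints': array([ 9.22542955e+01,  2.05872493e+01,  6.41011840e-01, -1.66823554e-02,
       -7.01365057e+01, -1.65071011e+01]), 'qd': array([-0.01097609, -0.08447437,  0.06993849,  0.02222795, -0.01223772,
        0.06646671]), 'joint_torque': array([-7.21277502e-04, -5.84165990e+01,  2.93749666e+01,  7.01529086e+00,
        1.01808840e-02, -4.46981801e-05]), 'tcp_pos': array([0.1661118 , 0.65383512, 0.24473571]), 'eef_rot': array([ 1.79916211e+02, -8.47506397e-03, -1.42584790e+01]), 'contact_force': array([-0.4988653 ,  0.63838109,  0.75848356]), 'moment': array([-0.00527675,  0.01380421, -0.01652729]), 'gripper_force': 0.0, 'gripper_width': 0.08751922235465869} 0.019
```

View pics/scene0.png

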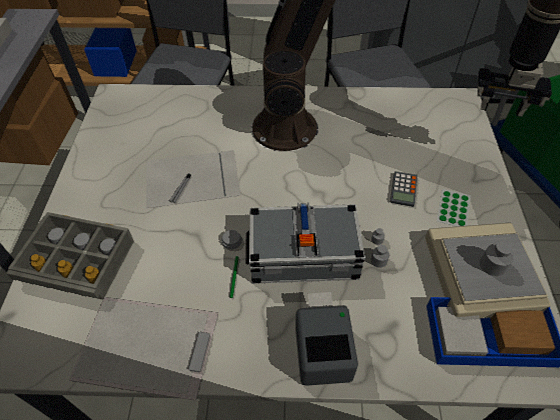

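View pics/top0.png

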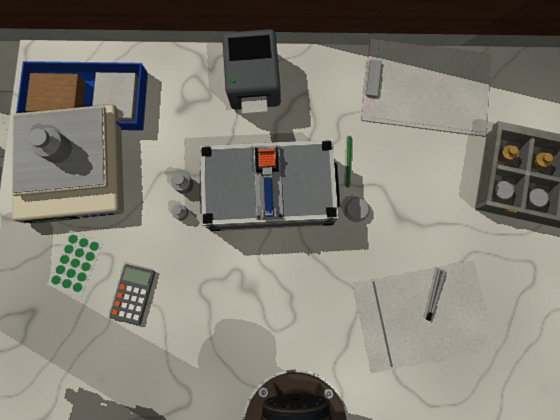

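The scene picture shows the case at about cols 248-365, rows 205-280, with the robot behind it. In the top picture it spans cols 201-338, rows 142-228, with the orange tread at (266,158) and the blue lever at (268,195). I'll enlarge both.

```bash
python3 - <<'E'
import cv2
a=cv2.imread("pics/top0.png")[130:240,190:350]; cv2.imwrite("pics/t1.png",cv2.resize(a,None,fx=5,fy=5,interpolation=cv2.INTER_CUBIC))
a=cv2.imread("pics/scene0.png")[195:290,240:370]; cv2.imwrite("pics/s1.png",cv2.resize(a,None,fx=6,fy=6,interpolation=cv2.INTER_CUBIC))
E
```

```text
(no output)
```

View pics/t1.png

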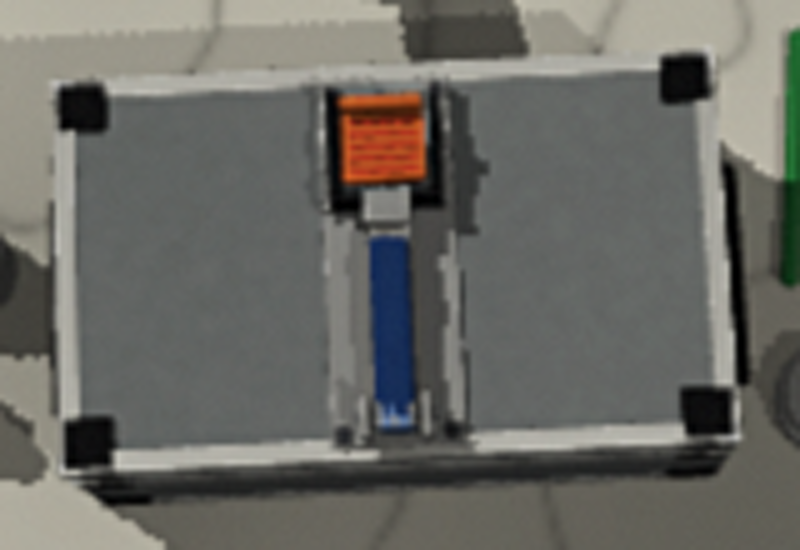

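View pics/s1.png

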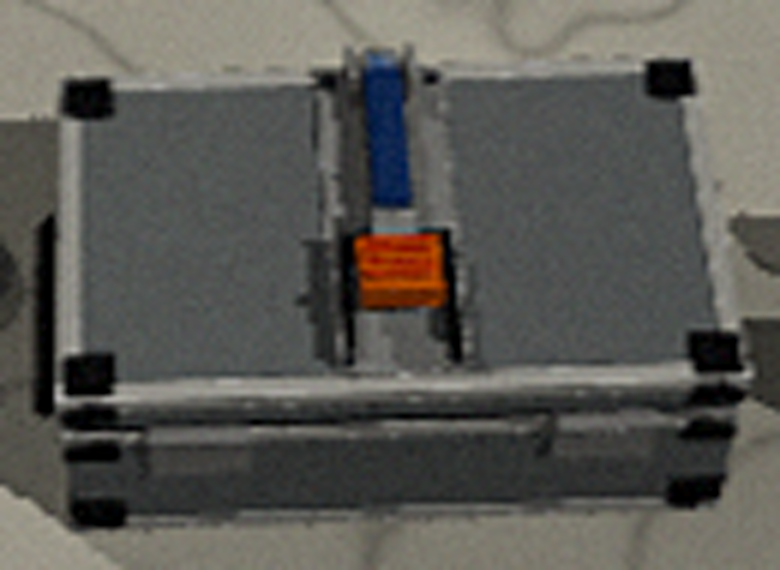

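The crops show the lid's corners, the tread and rib (top crop 340-427, 95-183) and the lever (370-413, 237-430). Next I fit the case pose and lid height.

```bash
cat > h.py <<'E'
import numpy as np
from plant import r
I={n:r.camera_info(n) for n in("scene","top")}
def proj(n,p):
    i=I[n]; c=np.array(i["view"])@np.r_[p,1]; x,y,z=c[0],-c[1],-c[2]
    return np.array([i["fx"]*x/z+i["cx"], i["fy"]*y/z+i["cy"]])
def c2w(q,p):
    x,y,t=q[:3]; return np.array([x+np.cos(t)*p[0]-np.sin(t)*p[1], y+np.sin(t)*p[0]+np.cos(t)*p[1], p[2]])
E
python3 - <<'E'
from h import *
from scipy.optimize import least_squares
T=lambda u,v:np.array([(u+.5)/5-.5+190,(v+.5)/5-.5+130]); S=lambda u,v:np.array([(u+.5)/6-.5+240,(v+.5)/6-.5+195])
L=[("top",T(53,82),(.09,.15),1),("top",T(715,55),(.09,-.15),1),("top",T(741,438),(-.09,-.15),1),("top",T(60,475),(-.09,.15),1),
("scene",S(62,78),(-.09,-.15),1),("scene",S(690,60),(-.09,.15),1),("scene",S(748,372),(.09,.15),1),("scene",S(56,402),(.09,-.15),1),
("scene",S(72,526),(.09,-.15),0),("scene",S(726,502),(.09,.15),0)]
f=lambda q:np.concatenate([proj(n,c2w(q,(*p,q[3] if t else 0)))-m for n,m,p,t in L])
s=least_squares(f,[.6,0,0,.112]); q=s.x; print(q,np.degrees(q[2])); print(s.fun.reshape(-1,2).round(2))
print(np.sqrt(np.diag(np.linalg.inv(s.jac.T@s.jac)))*.5)
h=q[3]
for nm,p in dict(tread=(.043,0,h+.03),pin=(-.075,0,h+.018),hinge=(.09,0,h-.022)).items():
    w=c2w(q,p); print(nm,w.round(4),((proj("top",w)+.5-[190,130])*5-.5).round(),((proj("scene",w)+.5-[240,195])*6-.5).round())
E
```

```text
[0.54378307 0.07007413 0.06683584 0.11079105] 3.829411332603247
[[ 0.81  0.4 ]
 [-0.33 -0.64]
 [-0.04  0.52]
 [ 0.65 -0.13]
 [ 0.11 -0.12]
 [ 0.76 -0.75]
 [ 0.26  0.61]
 [ 0.77 -0.23]
 [ 0.64  0.31]
 [-1.25  0.35]]
[0.00044001 0.00039893 0.00245118 0.00100013]
tread [0.5867 0.0729 0.1408] [386. 148.] [401. 260.]
pin [0.469  0.0651 0.1288] [399. 417.] [382.  67.]
hinge [0.6336 0.0761 0.0888] [388.  83.] [404. 415.]
```

jog_arm:
  deltas:
    - [[-1, 2.97, -4.15, 0, 0.0226], [-1, 2.97, -4.15, 0, 0.0226], [-1, 2.97, -4.15, 0, 0.0226], [-1, 2.97, -4.15, 0, 0.0226], [-1, 2.97, -4.15, 0, 0.0226], [-1, 2.97, -4.15, 0, 0.0226], [-1, 2.97, -4.15, 0, 0.0226], [-1, 2.97, -4.15, 0, 0.0226]]
  force: 10

```text
time_s: 1.1
tcp_pos: [0.4044, 0.3206, 0.2455]
eef_rot: [180.0, 0.0, -3.8]
contact_force: [0.0, 0.5, -0.0]
gripper_width: 0.0132
gripper_force: 0.0
```

jog_arm:
  deltas:
    - [[-1, 2.97, -4.15, -0.8, 0.0226], [-1, 2.97, -4.15, -0.8, 0.0226], [-1, 2.97, -4.15, -0.8, 0.0226], [-1, 2.97, -4.15, -0.8, 0.0226], [-1, 2.97, -4.15, -0.8, 0.0226], [-1, 2.97, -4.15, -0.8, 0.0226], [-1, 0, 0, 0, 0], [-1, 0, 0, 0, 0]]

```text
time_s: 2.1
tcp_pos: [0.5818, 0.0729, 0.1971]
eef_rot: [180.0, 0.1, 3.8]
contact_force: [-0.0, 0.4, -0.2]
gripper_width: 0.0007
gripper_force: 0.0
```

jog_arm:
  deltas:
    - [[-1, 0, 0.05, -1.4, 0], [-1, 0, 0, -1.0, 0], [-1, 0, 0, -0.5, 0], [-1, 0, 0, 0, 0], [-1, 0, 0, -0.1, 0], [-1, 0, 0, -0.1, 0], [-1, 0, 0, 0, 0]]

```text
time_s: 2.98
tcp_pos: [0.5821, 0.0736, 0.1667]
eef_rot: [-180.0, -0.0, 3.9]
contact_force: [0.5, 1.0, -0.2]
gripper_width: 0.0002
gripper_force: 0.0
```

jog_arm:
  deltas:
    - [[-1, 0, 0, -0.1, 0], [-1, 0, 0, -0.1, 0], [-1, 0, 0, 0, 0]]

```text
time_s: 3.35
tcp_pos: [0.582, 0.0736, 0.1645]
eef_rot: [180.0, 0.0, 3.9]
contact_force: [0.8, -0.5, 0.3]
gripper_width: 0.0004
gripper_force: 0.0
```

jog_arm:
  deltas:
    - [[-1, 0, 0, -0.1, 0], [-1, 0, 0, -0.1, 0], [-1, 0, 0, 0, 0]]

```text
time_s: 3.72
tcp_pos: [0.582, 0.0737, 0.1624]
eef_rot: [180.0, 0.0, 3.9]
contact_force: [0.4, 0.1, -0.8]
gripper_width: 0.0005
gripper_force: 0.0
```

jog_arm:
  deltas:
    - [[-1, 0, 0, -0.1, 0], [-1, 0, 0, -0.1, 0], [-1, 0, 0, 0, 0]]

```text
time_s: 4.1
tcp_pos: [0.5821, 0.0737, 0.1609]
eef_rot: [180.0, -0.0, 3.9]
contact_force: [-1.7, -0.2, 3.6]
gripper_width: 0.0004
gripper_force: 2.1
```

jog_arm:
  deltas:
    - [[-1, 0, 0, -0.1, 0], [-1, 0, 0, 0, 0], [-1, 0, 0, 0, 0]]

```text
time_s: 4.47
tcp_pos: [0.5823, 0.0737, 0.1602]
eef_rot: [-180.0, -0.0, 3.9]
contact_force: [-2.1, -0.8, 6.0]
gripper_width: 0.0005
gripper_force: 3.1
```

jog_arm:
  deltas:
    - [[-1, -0.04, 0, 0, 0], [-1, 0, 0, -0.1, 0], [-1, 0, 0, 0, 0]]

```text
time_s: 4.85
tcp_pos: [0.5823, 0.0737, 0.1595]
eef_rot: [-180.0, -0.1, 3.9]
contact_force: [-1.4, -0.2, 7.8]
gripper_width: 0.0001
gripper_force: 4.0
```

jog_arm:
  deltas:
    - [[-1, -0.06, 0, -0.05, 0], [-1, 0, 0, -0.05, 0], [-1, -0.02, 0, -0.05, 0], [-1, 0, 0, 0, 0], [-1, 0, 0, 0, 0]]

```text
time_s: 5.48
tcp_pos: [0.5822, 0.0738, 0.1587]
eef_rot: [-180.0, -0.2, 3.9]
contact_force: [-1.6, -0.4, 9.7]
gripper_width: 0.0005
gripper_force: 5.1
```

jog_arm:
  deltas:
    - [[-1, 0, 0, -0.05, 0], [-1, 0, 0, -0.05, 0], [-1, 0, 0, -0.05, 0], [-1, 0, 0, 0, 0], [-1, 0, 0, 0, 0]]

```text
time_s: 6.1
tcp_pos: [0.5823, 0.0738, 0.1577]
eef_rot: [-180.0, -0.2, 3.9]
contact_force: [-1.8, -1.0, 13.1]
gripper_width: 0.0005
gripper_force: 6.6
```

jog_arm:
  deltas:
    - [[-1, 0.12, 0.008, -0.02, 0], [-1, 0.1, 0.007, 0, 0], [-1, 0.1, 0.007, 0, 0], [-1, 0, 0, 0, 0]]

```text
time_s: 6.6
tcp_pos: [0.5857, 0.074, 0.1576]
eef_rot: [-180.0, -0.2, 3.9]
contact_force: [-1.5, -0.8, 13.4]
gripper_width: 0.001
gripper_force: 6.7
```

jog_arm:
  deltas:
    - [[-1, 0.1, 0.007, 0, 0], [-1, 0.1, 0.007, 0, 0], [-1, 0.1, 0.007, 0, 0], [-1, 0.1, 0.007, 0, 0], [-1, 0, 0, 0, 0]]

```text
time_s: 7.22
tcp_pos: [0.5897, 0.0743, 0.1576]
eef_rot: [180.0, -0.2, 3.9]
contact_force: [-1.9, -0.6, 13.3]
gripper_width: 0.0003
gripper_force: 6.7
```

jog_arm:
  deltas:
    - [[-1, 0.1, 0.007, 0, 0], [-1, 0.1, 0.007, 0, 0], [-1, 0.1, 0.007, 0, 0], [-1, 0.1, 0.007, 0, 0], [-1, 0, 0, 0, 0]]

```text
time_s: 7.85
tcp_pos: [0.5937, 0.0746, 0.1576]
eef_rot: [-180.0, -0.2, 3.9]
contact_force: [-1.8, -0.5, 13.8]
gripper_width: 0.0005
gripper_force: 6.7
```

jog_arm:
  deltas:
    - [[-1, 0.1, 0.007, 0, 0], [-1, 0.1, 0.007, 0, 0], [-1, 0, 0, 0, 0]]

```text
time_s: 8.22
tcp_pos: [0.5953, 0.0746, 0.1575]
eef_rot: [180.0, -0.2, 3.9]
contact_force: [-2.1, -0.0, 13.7]
gripper_width: 0.0004
gripper_force: 6.9
```

jog_arm:
  deltas:
    - [[-1, 0.1, 0.007, 0, 0], [-1, 0.1, 0.007, 0, 0], [-1, 0, 0, 0, 0]]

```text
time_s: 8.6
tcp_pos: [0.5956, 0.0746, 0.1573]
eef_rot: [180.0, -0.0, 3.9]
contact_force: [-10.0, 0.6, 17.9]
gripper_width: 0.0004
gripper_force: 8.8
```

jog_arm:
  deltas:
    - [[-1, -0.2, -0.013, 0.05, 0], [-1, 0, 0, 0.3, 0], [-1, 0, 0, 1.5, 0], [-1, 0, 0, 2.5, 0], [-1, -2.0, -0.15, 2.5, 0], [-1, -4.5, -0.3, 2.0, 0], [-1, -5.5, -0.4, 0, 0], [-1, -5, -0.3, 0, 0]]

```text
time_s: 9.6
tcp_pos: [0.4223, 0.0627, 0.2441]
eef_rot: [-180.0, -0.0, 3.8]
contact_force: [-0.4, 0.4, 1.3]
gripper_width: 0.0007
gripper_force: 0.0
```

```bash
python3 - <<'E'
from h import *
import cv2
print(r.get_state()["tcp_pos"],r.get_state()["contact_force"])
a=r.capture("top")[130:240,190:350]; b=r.capture("scene")[195:290,240:370]
a=cv2.resize(a,(480,330),interpolation=cv2.INTER_CUBIC); b=cv2.resize(b,(480,330),interpolation=cv2.INTER_CUBIC)
b=cv2.resize(b[:,60:380],(320,330)); cv2.imwrite("pics/c1.png",np.hstack([a,b]))
E
```

```text
[0.42234699 0.0627327  0.24408368] [-0.35954197  0.39127092  1.33181573]
```

View pics/c1.png

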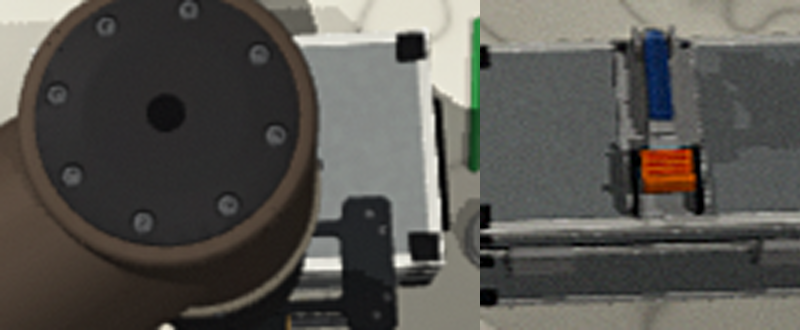

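The scene view shows the orange piece moved back by about 4 px, so the tongue is clear of the lever's nose. Next I pinch the lever.

jog_arm:
  deltas:
    - [[-0.1, 4.0, 0.27, 0, 0], [-0.1, 4.0, 0.27, 0, 0], [-0.1, 2.15, 0.14, 0, 0], [-0.1, 0, 0, -3.5, 0], [-0.1, 0, 0, -3.5, 0], [-0.1, 0, 0, -1.5, 0], [-0.1, 0, 0, -0.9, 0], [-0.1, 0, 0, 0, 0]]
  force: 20

```text
time_s: 10.7
tcp_pos: [0.5258, 0.07, 0.1502]
eef_rot: [180.0, -0.0, 3.9]
contact_force: [1.2, -0.2, 0.2]
gripper_width: 0.0391
gripper_force: 0.0
```

jog_arm:
  deltas:
    - [[-0.1, -0.2, -0.03, -0.7, 0], [-0.1, 0, 0, -0.4, 0], [-0.1, 0, 0, -0.3, 0], [-0.1, 0, 0, 0, 0]]

```text
time_s: 11.2
tcp_pos: [0.5235, 0.0696, 0.1357]
eef_rot: [180.0, 0.0, 3.9]
contact_force: [-0.2, -0.8, 0.8]
gripper_width: 0.0397
gripper_force: 0.0
```

jog_arm:
  deltas:
    - [[-0.5, 0, 0, 0, 0], [-0.8, 0, 0, 0, 0], [-1, 0, 0, 0, 0], [-1, 0, 0, 0, 0], [-1, 0, 0, 0, 0]]
  force: 20

```text
time_s: 11.82
tcp_pos: [0.5236, 0.0694, 0.136]
eef_rot: [180.0, -0.0, 3.9]
contact_force: [0.4, -3.9, 0.8]
gripper_width: 0.0176
gripper_force: 20.0
```

```bash
python3 - <<'E'
import numpy as np
d=.0548;c,s=np.cos(.0668),np.sin(.0668)
def rows(P):
    for a in np.diff(P,axis=0)*100: print([-1,round(a[0]*c,2),round(a[0]*s,2),round(a[1],2),0],end=", ")
    print("\n")
f=np.linspace(0,1.59,17); rows(np.c_[d*np.cos(f),d*np.sin(f)])
# lid: vector hinge->grip, with lever upright 1.58
v=np.array([-.165+d*np.cos(1.58),.040+d*np.sin(1.58)])
t=np.linspace(0,1.48,33); rows(np.array([[v[0]*np.cos(k)+v[1]*np.sin(k),-v[0]*np.sin(k)+v[1]*np.cos(k)] for k in t]))
E
```

```text
[-1, np.float64(-0.03), np.float64(-0.0), np.float64(0.54), 0], [-1, np.float64(-0.08), np.float64(-0.01), np.float64(0.54), 0], [-1, np.float64(-0.13), np.float64(-0.01), np.float64(0.53), 0], [-1, np.float64(-0.19), np.float64(-0.01), np.float64(0.51), 0], [-1, np.float64(-0.23), np.float64(-0.02), np.float64(0.49), 0], [-1, np.float64(-0.28), np.float64(-0.02), np.float64(0.47), 0], [-1, np.float64(-0.33), np.float64(-0.02), np.float64(0.43), 0], [-1, np.float64(-0.37), np.float64(-0.02), np.float64(0.4), 0], [-1, np.float64(-0.41), np.float64(-0.03), np.float64(0.36), 0], [-1, np.float64(-0.44), np.float64(-0.03), np.float64(0.32), 0], [-1, np.float64(-0.47), np.float64(-0.03), np.float64(0.27), 0], [-1, np.float64(-0.49), np.float64(-0.03), np.float64(0.23), 0], [-1, np.float64(-0.51), np.float64(-0.03), np.float64(0.18), 0], [-1, np.float64(-0.53), np.float64(-0.04), np.float64(0.12), 0], [-1, np.float64(-0.54), np.float64(-0.04), np.float64(0.07), 0], [-1, np.float64(-0.54), np.float64(-0.04), np.float64(0.02), 0], 

[-1, np.float64(0.45), np.float64(0.03), np.float64(0.76), 0
[... 1260 characters left out ...]
-1, np.float64(0.88), np.float64(0.06), np.float64(0.05), 0], [-1, np.float64(0.88), np.float64(0.06), np.float64(0.01), 0], [-1, np.float64(0.88), np.float64(0.06), np.float64(-0.03), 0], [-1, np.float64(0.88), np.float64(0.06), np.float64(-0.07), 0], [-1, np.float64(0.87), np.float64(0.06), np.float64(-0.11), 0], [-1, np.float64(0.87), np.float64(0.06), np.float64(-0.15), 0], [-1, np.float64(0.86), np.float64(0.06), np.float64(-0.19), 0], [-1, np.float64(0.85), np.float64(0.06), np.float64(-0.23), 0], [-1, np.float64(0.84), np.float64(0.06), np.float64(-0.27), 0], [-1, np.float64(0.82), np.float64(0.06), np.float64(-0.31), 0], [-1, np.float64(0.81), np.float64(0.05), np.float64(-0.35), 0],
```

jog_arm:
  deltas:
    - [[-1, -0.03, -0.03, 0.54, 0], [-1, -0.08, -0.01, 0.54, 0], [-1, -0.13, -0.01, 0.53, 0], [-1, -0.19, -0.01, 0.51, 0], [-1, 0, 0, 0, 0]]

```text
time_s: 12.45
tcp_pos: [0.5187, 0.0689, 0.1576]
eef_rot: [-180.0, 0.0, 3.9]
contact_force: [-2.0, -1.8, -0.6]
gripper_width: 0.0177
gripper_force: 20.0
```

jog_arm:
  deltas:
    - [[-1, -0.23, -0.02, 0.49, 0], [-1, -0.28, -0.02, 0.47, 0], [-1, -0.33, -0.02, 0.43, 0], [-1, -0.37, -0.02, 0.4, 0], [-1, -0.41, -0.03, 0.36, 0], [-1, -0.44, -0.03, 0.32, 0], [-1, 0, 0, 0, 0]]

```text
time_s: 13.32
tcp_pos: [0.4987, 0.0677, 0.1826]
eef_rot: [-180.0, -0.1, 3.9]
contact_force: [0.9, -1.8, -0.9]
gripper_width: 0.0176
gripper_force: 20.0
```

jog_arm:
  deltas:
    - [[-1, -0.47, -0.03, 0.27, 0], [-1, -0.49, -0.03, 0.23, 0], [-1, -0.51, -0.03, 0.18, 0], [-1, -0.53, -0.04, 0.12, 0], [-1, -0.54, -0.04, 0.07, 0], [-1, -0.54, -0.04, 0.02, 0], [-1, 0, 0, 0, 0]]

```text
time_s: 14.2
tcp_pos: [0.4698, 0.0658, 0.1927]
eef_rot: [-180.0, -0.3, 3.9]
contact_force: [4.6, -4.0, 3.7]
gripper_width: 0.0181
gripper_force: 20.0
```

```bash
python3 - <<'E'
from h import *
import cv2
b=r.capture("scene")[130:290,220:390]
cv2.imwrite("pics/c2.png",cv2.resize(b,None,fx=3.7,fy=3.7,interpolation=cv2.INTER_CUBIC))
E
```

```text
(no output)
```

View pics/c2.png

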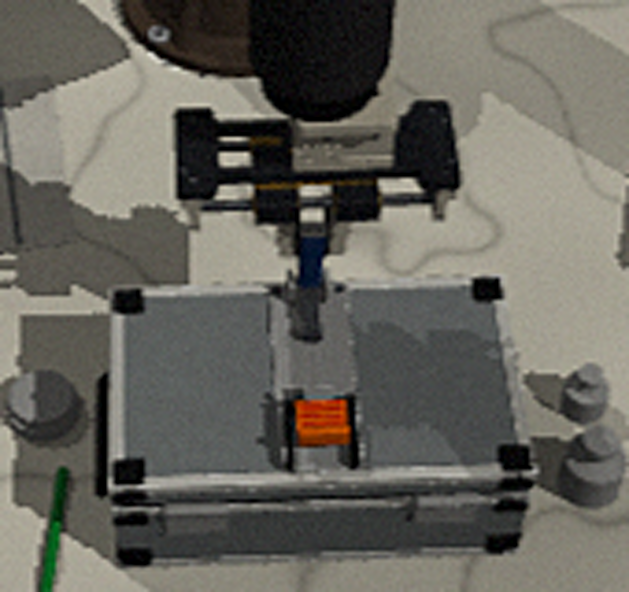

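The lever stands upright between the fingers at about (312,260), and the safety is back. Next I lift the lid along the arc.

jog_arm:
  deltas:
    - [[-1, -0.1, 0, 0, 0], [-1, 0.45, 0.03, 0.76, 0], [-1, 0.49, 0.03, 0.73, 0], [-1, 0.52, 0.03, 0.71, 0], [-1, 0.55, 0.04, 0.68, 0], [-1, 0, 0, 0, 0]]
  force: 35

```text
time_s: 15.0
tcp_pos: [0.4852, 0.0666, 0.2193]
eef_rot: [180.0, 0.2, 3.8]
contact_force: [-7.0, 1.0, 0.1]
gripper_width: 0.0175
gripper_force: 35.0
```

jog_arm:
  deltas:
    - [[-1, 0.59, 0.04, 0.66, 0], [-1, 0.62, 0.04, 0.63, 0], [-1, 0.64, 0.04, 0.6, 0], [-1, 0.67, 0.04, 0.57, 0], [-1, 0.7, 0.05, 0.54, 0], [-1, 0.72, 0.05, 0.51, 0], [-1, 0, 0, 0, 0]]

```text
time_s: 15.88
tcp_pos: [0.5251, 0.0693, 0.2544]
eef_rot: [180.0, 0.2, 3.9]
contact_force: [-4.8, -0.2, 0.1]
gripper_width: 0.0177
gripper_force: 35.0
```

```bash
cat > k.py <<'E'
from h import *
from scipy.optimize import fsolve
s=r.get_state(); p=s["tcp_pos"]; H=np.array([.6336,.0761,.0900])
X=(p[0]-H[0])*np.cos(.0668)+(p[1]-H[1])*np.sin(.0668); Z=p[2]-.006-H[2]; d=.0555
def g(u):
    t,f=u; v=np.array([-.165+d*np.cos(f),.040+d*np.sin(f)])
    return [v[0]*np.cos(t)+v[1]*np.sin(t)-X,-v[0]*np.sin(t)+v[1]*np.cos(t)-Z]
b=[fsolve(g,[t0,1.5],full_output=1) for t0 in(.3,.8,1.3)]
print([x[0].round(3) for x in b if x[2]==1],p.round(4),s["contact_force"].round(1))
E
python3 k.py; python3 - <<'E'
from h import *
import cv2
b=r.capture("scene")[110:290,200:400]
cv2.imwrite("pics/c3.png",cv2.resize(b,None,fx=3.2,fy=3.2,interpolation=cv2.INTER_CUBIC))
E
```

```text
[array([0.449, 1.601]), array([0.449, 1.601]), array([0.449, 1.601])] [0.5251 0.0693 0.2544] [-4.8 -0.2  0.1]
```

View pics/c3.png

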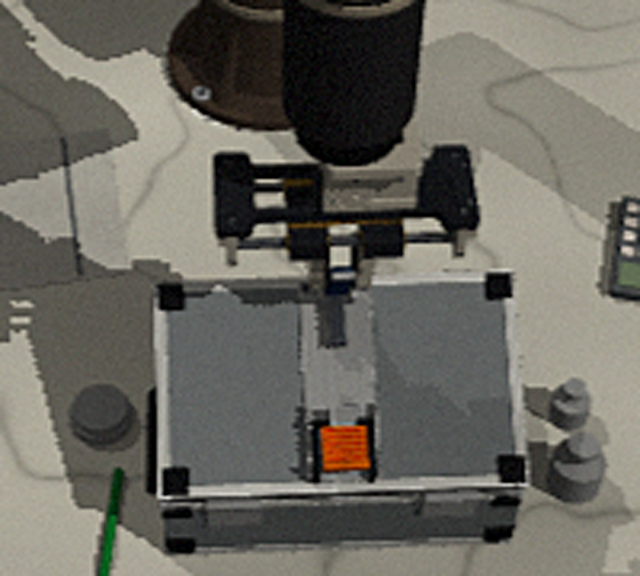

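The lid is rising, its front edge now at about row 285, with the lever upright in the fingers. I carry on along the arc.

jog_arm:
  deltas:
    - [[-1, 0.74, 0.05, 0.47, 0], [-1, 0.76, 0.05, 0.44, 0], [-1, 0.78, 0.05, 0.4, 0], [-1, 0.8, 0.05, 0.36, 0], [-1, 0.82, 0.05, 0.33, 0], [-1, 0.83, 0.06, 0.29, 0], [-1, 0.84, 0.06, 0.25, 0], [-1, 0.85, 0.06, 0.21, 0]]

```text
time_s: 16.92
tcp_pos: [0.589, 0.0736, 0.282]
eef_rot: [180.0, 0.2, 3.9]
contact_force: [-6.3, 1.0, -0.0]
gripper_width: 0.0175
gripper_force: 35.0
```

```bash
python3 k.py
```

```text
[array([0.813, 1.585]), array([0.813, 1.585]), array([0.813, 1.585])] [0.589  0.0736 0.282 ] [-6.3  1.  -0. ]
```

jog_arm:
  deltas:
    - [[-1, 0.86, 0.06, 0.17, 0], [-1, 0.87, 0.06, 0.13, 0], [-1, 0.88, 0.06, 0.09, 0], [-1, 0.88, 0.06, 0.05, 0], [-1, 0.88, 0.06, 0.01, 0], [-1, 0.88, 0.06, -0.03, 0], [-1, 0.88, 0.06, -0.07, 0], [-1, 0, 0, 0, 0]]

```text
time_s: 17.92
tcp_pos: [0.652, 0.0779, 0.2862]
eef_rot: [180.0, 0.0, 3.9]
contact_force: [-2.6, -0.9, 2.6]
gripper_width: 0.0175
gripper_force: 35.0
```

jog_arm:
  deltas:
    - [[-1, 0.87, 0.06, -0.11, 0], [-1, 0.87, 0.06, -0.15, 0], [-1, 0.86, 0.06, -0.19, 0], [-1, 0.85, 0.06, -0.23, 0], [-1, 0.84, 0.06, -0.27, 0], [-1, 0.82, 0.06, -0.31, 0], [-1, 0.81, 0.05, -0.35, 0], [-1, 0, 0, 0, 0]]

```text
time_s: 18.92
tcp_pos: [0.7128, 0.0821, 0.2693]
eef_rot: [180.0, -0.1, 3.9]
contact_force: [3.0, -2.0, 2.7]
gripper_width: 0.0176
gripper_force: 35.0
```

```bash
python3 k.py
```

```text
[array([1.476, 1.571]), array([1.476, 1.571]), array([1.476, 1.571])] [0.7128 0.0821 0.2693] [ 3.  -2.   2.7]
```

jog_arm:
  deltas:
    - [[-0.6, 0, 0, 0, 0], [-0.3, 0, 0, 0, 0], [-0.1, 0, 0, 0, 0], [-0.1, 0, 0, 0, 0], [-0.1, 0, 0, 1.0, 0], [-0.1, 0, 0, 3.0, 0], [-0.1, 0, 0, 4.0, 0], [-0.1, 0, 0, 4.0, 0]]

```text
time_s: 19.92
tcp_pos: [0.7108, 0.0819, 0.3916]
eef_rot: [180.0, -0.0, 3.9]
contact_force: [0.5, 0.2, -0.5]
gripper_width: 0.0395
gripper_force: 0.0
```

jog_arm:
  deltas:
    - [[-0.1, -2, 3, 1, 0], [-0.1, -2, 4, 0, 0], [-0.1, -2, 5, 0, 0], [-0.1, -2, 5, 0, 0], [-0.1, -2, 5, 0, 0], [-0.1, -2, 4, 0, 0], [-0.1, 0, 0, 0, 0], [-0.1, 0, 0, 0, 0]]

```text
time_s: 20.92
tcp_pos: [0.591, 0.342, 0.4001]
eef_rot: [-180.0, -0.0, 3.9]
contact_force: [0.1, -0.4, 0.4]
gripper_width: 0.0396
gripper_force: 0.0
```

```bash
python3 - <<'E'
from h import *
import cv2
b=r.capture("scene")[100:300,180:430]; a=r.capture("top")[90:290,150:400]
cv2.imwrite("pics/c4.png",cv2.resize(np.hstack([a,b]),(800,320),interpolation=cv2.INTER_CUBIC)); print(r.get_state()["contact_force"])
E
```

```text
[ 0.58395149 -0.7882902   0.19891635]
```

View pics/c4.png

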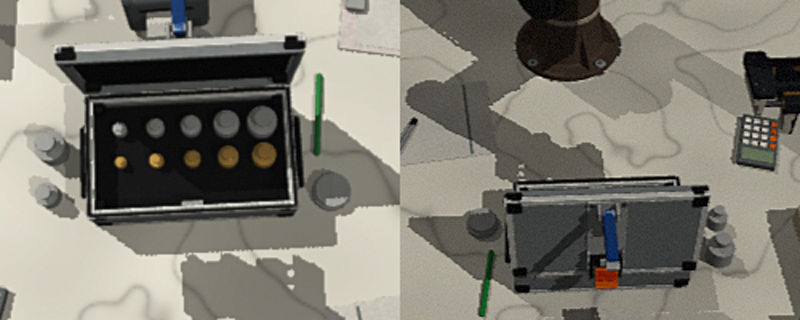

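The lid stands upright with the lever square to it, the other things are where they were, and the robot is clear. I hand in.

```bash
python3 -c "
from plant import r
print(r.close_job())"
```

```text
the job is handed in; nothing more can be done
None
```

The case is open and handed in: safety slid back to its stop, lever upright, lid left standing at about 85°, and nothing around it visibly moved; the one doubt is that at the stop the wrist briefly read about 18 N down plus 10 N sideways (20.5 N combined), which may count as over your 20 N limit.

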